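# Tuck the coaster pile into its lipped holder

### The arm

A 6-joint arm with a two-finger parallel gripper is mounted at the origin on the work surface. World frame = base frame: x ahead of the robot, y to its left, z up, the work surface at z = 0. Lengths are in mm, angles in rad, forces in N, time in s.
With the tool pointing down it reaches from about 400 to 925 mm from the base axis. Payload 12.5 kg.
Tool frame: the origin (TCP) lies between the finger pads; the fingertips stand 19 mm ahead of it and the grasp point (between the pads) is the TCP (env.tips_ahead is the distance from the TCP to the fingertips, in mm); z points along the fingers, y is the line along which they close (so a half turn about z gives the same grasp; the last joint's range is limited). The gripper opens to 95 mm and grips with 3 to 60 N. Pads are 20 mm wide; open, the fingers measure 119 mm over their backs; the gripper's body (75 mm by 180 mm) begins 59 mm behind the grasp point.
Start: joints at [-1.329, 0.491, 1.559, -0, 1.092, -0.106], TCP at [213.042, -587.586, 233.661] pointing down, gripper open.
Joint ranges: [-3.1, 3.1], [-0.84, 2.19], [0.05, 2.79], [-1.13, 4.28], [0.06, 2.93], [-2.69, 2.69]. Speed limits (rad/s): [2.22, 2.22, 2.79, 3.14, 3.14, 3.14].

### API

Orientations are given as [roll, pitch, yaw] about the fixed x, y, z axes, in that order (R = Rz(yaw) Ry(pitch) Rx(roll)).
In Python, from cell import env gives the robot as it stands.
- The arm moves only by the shell command python3 -m crank 'ROWS'. ROWS is JSON, a list of rows, each a list of 5 numbers: the shift along the tool's x, y, z in mm, then the turn about the tool's z in degrees, then the finger opening in mm, from 0 to 95.1. In form: [[dx, dy, dz, yaw, grip], ...]. A call has 1 to 10 rows; each row is the pose to reach, as a shift and turn from the pose commanded when the call began, along the tool's axes at that moment; what a row does not reach only later rows make up. A row lasts 1/12 s, in which the tool goes at most 41.7 mm and 7.16 degrees, less where a joint would pass 70% of its speed; a pose out of reach is approached as far as the arm can. A call with a gripper value outside its range is refused whole. The fingers move at their own pace and stop on an object; the grip force is fixed at half the most. Time passes only in rows, so rows that repeat a pose let the fingers close. It gives the time, the measured TCP pose, the force, the opening and the grip force at its end, in the units of the state.
- env.state(): the state, without advancing time (a new reading comes with each control period).
- env.read_camera(name): name is "side" or "top"; returns a dict with "img" (400x640x3 uint8, blue, green, red), "K" (3x3 intrinsics, pixels), "pose" (4x4, takes a point from camera to world coordinates). Camera axes: x right, y down, z forward; pixel columns grow to the right and rows downward; lengths in mm; the calibration is good to about 2 mm. A picture is of the moment at which its call begins. There is no depth.
- env.job_done(): hands the job in; it is judged then, once.
The state is a dict: "t": time; "joints": joint angles; "qvel": joint speeds; "tau": joint torques, N m; "eef_pos": TCP position; "tcp_rot": TCP orientation; "ft_force": force on the tool from outside, world axes, zero at the start; "moment": the same for the moment, N m; "opening": opening from 0.0 (shut) to 1.0 (fully open); "grip_force": force on a finger pad.
Only numpy, scipy, OpenCV 4.12 (cv2) and the standard library are available. Lean on these libraries where they do the work, as an engineer would, in place of code of your own. Each camera call takes 0.05 s, during which the arm holds its last target. There are 200 camera calls.

### The job

Coffee is over: pick up the pile of three coasters in one go and put it away in the plywood coaster holder. Tilt the pile so that one short end goes in first, under the steel lip along the holder's tall end wall, then lay it down so that all three lie flat on the holder's floor, and let go. Leave the glass, jar, canister and spoon where they are.

Things in the scene. Friction and masses are not known exactly. Their poses are not given: they have to be found in the camera images.
- coaster0: bamboo coaster, a flat rectangle 92 (its x) by 60 (its y) by 8 mm thick, about 40 g; origin at the centre of its underside, z up. It is the bottom one of the neat pile of three, lying flat on the counter (pile 24 mm high). The pile is held across its 60 mm width, at the middle of the long sides.
- coaster1: bamboo coaster, a flat rectangle 92 (its x) by 60 (its y) by 8 mm thick, about 40 g; origin at the centre of its underside, z up. The middle one of the pile.
- coaster2: bamboo coaster, a flat rectangle 92 (its x) by 60 (its y) by 8 mm thick, about 40 g; origin at the centre of its underside, z up. The top one of the pile.
- holder: plywood coaster holder, fixed to the counter, outside 110 (its x) by 76 (y) by 45 mm high; origin at the centre of its underside, on the counter; z up. Inner space 100 by 66 mm centred on the origin, walls 5 mm thick, floor top 8 mm above the counter. Its -x end, more or less turned to the robot, is the tall lipped end; its +x end is low.
- holder_lip (a point): middle of the inner edge of the steel lip, on its underside, 42 mm above the counter (34 above the floor) and 38 mm from the holder's centre towards -x. The lip is 3 mm thick and overhangs the floor by 12 mm from the tall end wall, whose inner face is at x = -50 mm, across the full width: the pile cannot go in level from above.
- holder_low_end (a point): middle of the top of the low +x end wall, 28 mm above the counter, at x = 52.5 mm; inner face at x = 50 mm
- holder_side (a point): middle of the open +y side (y = 33 mm, floor height). Side walls (33 to 38 mm either side of the centre line) stand only near the ends: 42 mm high over x = -50 to -33 mm, 28 mm high over x = 40 to 50 mm. Between them both sides are open for fingers; there the floor is only 56 mm wide, with a 3 mm base plate 76 mm wide under it. Both sides alike.
- holder_floor (a point): centre of the holder's inner floor, on its surface, 8 mm above the counter
- tumbler: bystander: glass tumbler, 66 mm wide, 95 mm tall; origin at the centre of its underside
- jar: bystander: amber glass jar with brass lid, 84 mm wide, 120 mm tall; origin at the centre of its underside
- canister: bystander: white lidded canister, 88 mm wide, 165 mm tall; origin at the centre of its underside
- spoon: bystander: spoon with a steel bowl and wooden handle lying on the counter
There are look-alikes about, which are no part of the job. What is shaped like the coaster2 but turquoise is not meant. What is shaped like the holder but blue or purple is not meant.

How it is judged:
By the outcome, as a careful person would: the job done as asked, in the order asked, and still so for the second after the job is handed in, with the robot touching nothing.
It also fails if it takes over 48 s, if anything falls off the work surface, if the arm or the gripper's body presses on something with over 40 N, if the wrist force passes 120 N, or if a joint passes its speed limit or range.

## Working session

There is one attempt and no reset: what is moved stays moved. The work goes in short steps, Python scripts to look and compute and a shell command to move; the robot and the scene stay as the last step left them, time stands still between calls to the robot, and variables do not carry over. Pictures are saved under pics/ and viewed, at most 10 in all, crops included, and the job is handed in when it is done.

```bash
mkdir -p pics; cat > h.py <<'E'
import numpy as np, cv2
from cell import env
def snap(n,f,crop=None,s=1):
    c=env.read_camera(n); np.savez('pics/'+f,K=c['K'],P=c['pose'])
    im=c['img']; cv2.imwrite('pics/'+f+'_raw.png',im)
    if crop: x0,y0,x1,y1=crop; im=im[y0:y1,x0:x1]
    cv2.imwrite('pics/'+f+'.png',cv2.resize(im,None,fx=s,fy=s,interpolation=cv2.INTER_CUBIC)); return c
def pix2z(f,uv,z):
    d=np.load('pics/'+f+'.npz'); r=d['P'][:3,:3]@np.linalg.inv(d['K'])@np.array([*uv,1.]); o=d['P'][:3,3]
    return o+r*(z-o[2])/r[2]
def proj(f,p):
    d=np.load('pics/'+f+'.npz'); q=np.linalg.inv(d['P'])@np.array([*p,1.]); q=d['K']@q[:3]; return q[:2]/q[2]
E
python3 - <<'E'
from h import *
for n in('top','side'): c=snap(n,n+'0',None,1.25); print(c['pose'].round(2),c['K'].round(1))
print(env.state())
E
```

```text
[[-1.00000e-02 -9.90000e-01  1.30000e-01  3.92510e+02]
 [-1.00000e+00  1.00000e-02 -2.00000e-02  1.22500e+01]
 [ 1.00000e-02 -1.30000e-01 -9.90000e-01  1.49012e+03]
 [ 0.00000e+00  0.00000e+00  0.00000e+00  1.00000e+00]] [[399.3   0.  319.6]
 [  0.  399.3 195.7]
 [  0.    0.    1. ]]
[[-9.30000e-01 -2.10000e-01  3.00000e-01  1.68200e+02]
 [-3.70000e-01  5.80000e-01 -7.30000e-01  1.04121e+03]
 [-2.00000e-02 -7.80000e-01 -6.20000e-01  9.37690e+02]
 [ 0.00000e+00  0.00000e+00  0.00000e+00  1.00000e+00]] [[400.4   0.  320.1]
 [  0.  400.4 201.8]
 [  0.    0.    1. ]]
{'t': 0.1, 'joints': array([-1.32861344e+00,  4.91479279e-01,  1.55938781e+00, -8.84657143e-06,
        1.09167351e+00, -1.05592637e-01]), 'qvel': array([-0.0014211 , -0.00308746, -0.00114886,  0.0016952 , -0.00158361,
       -0.00081743]), 'tau': array([ 2.29081583e-03, -6.13622046e+01, -2.58605576e+01,  6.93572522e-02,
        4.70319309e-02, -1.33104697e-05]), 'eef_pos': array([ 212.98260047, -587.38917395,  233.13283662]), 'tcp_rot': array([-3.14064916e+00, -9.21069229e-05,  3.47779561e-01]), 'ft_force': array([ 0.38897389, -0.21273734, -0.37804877]), 'moment': array([-0.04420181, -0.00453916,  0.06564042]), 'grip_force': 0.0, 'opening': 0.9986378767957195}
```

View pics/top0.png

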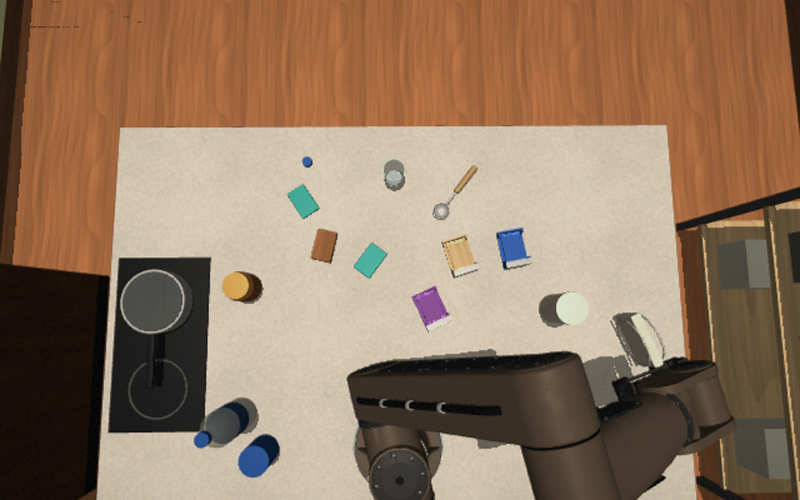

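View pics/side0.png

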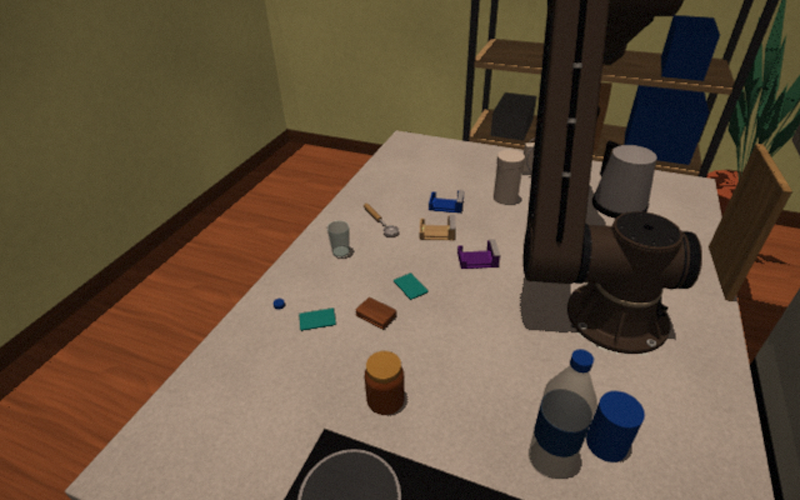

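The top view shows the brown pile at (324,246) and the plywood holder at (460,256), with its white lip at the lower edge. The purple and blue look-alikes stand to either side of it.

```bash
python3 - <<'E'
from h import *
im=cv2.imread('pics/top0_raw.png'); cv2.imwrite('pics/c1.png',cv2.resize(im[170:235,330:425],None,fx=8,fy=8,interpolation=cv2.INTER_CUBIC))
hsv=cv2.cvtColor(im,cv2.COLOR_BGR2HSV)
sub=np.zeros(im.shape[:2],np.uint8); sub[175:220,240:280]=255
m=((hsv[...,1]>110)&(hsv[...,2]>60)&(hsv[...,0]<18)&(sub>0)).astype(np.uint8)
P=np.array([pix2z('top0',(u,v),24)[:2] for v,u in np.argwhere(m)],np.float32)
print(m.sum(),cv2.minAreaRect(P),P.mean(0))
E
```

```text
395 ((579.2109375, 213.50022888183594), (59.437381744384766, 90.17163848876953), 76.66934204101562) [579.07794 213.60776]
```

View pics/c1.png

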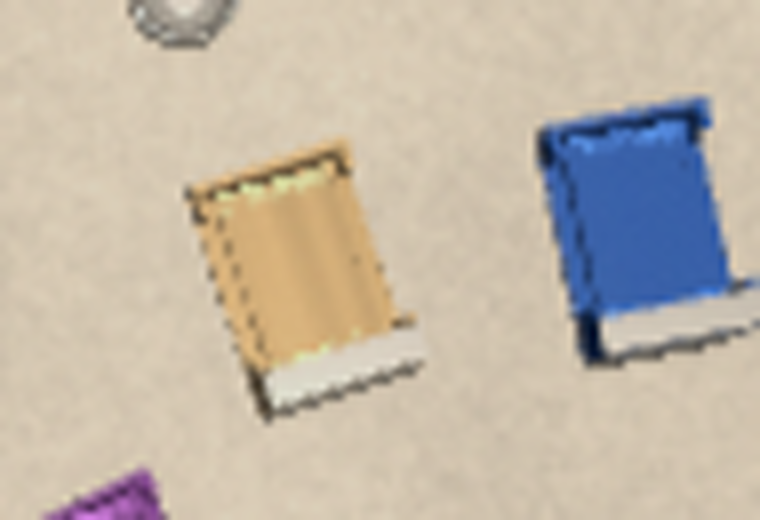

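The crop shows the plywood holder: low-end outer corners at (190,188) and (347,140), lip corners at (262,375), (418,323), (425,365) and (270,415).

```bash
cat >> h.py <<'E'
def fit(f,M,U,x0):
    from scipy.optimize import least_squares
    def r(p):
        c,s=np.cos(p[2]),np.sin(p[2])
        return np.concatenate([proj(f,(p[0]+c*x-s*y,p[1]+s*x+c*y,z))-u for (x,y,z),u in zip(M,U)])
    o=least_squares(r,x0,loss='soft_l1'); return o.x,o.fun.reshape(-1,2).round(2)
def totool(T,yaw_deg):  # shift in tool axes to world target, turn to get tool-y along world angle yaw_deg
    from scipy.spatial.transform import Rotation as R
    s=env.state(); A=R.from_euler('xyz',s['tcp_rot']).as_matrix()
    y=np.degrees(np.arctan2(A[1,1],A[0,1])); d=(y-yaw_deg+90)%180-90
    return (A.T@(np.array(T)-s['eef_pos'])).round(1), round(d,2)
E
python3 - <<'E'
from h import *
M=[(-38,38,45),(-38,-38,45),(-55,38,45),(-55,-38,45),(55,38,28),(55,-38,28)]
U=np.array([(262,375),(418,323),(270,415),(425,365),(190,188),(347,140)])
U=(U+.5)/8-.5+np.array([330,170])
p,r=fit('top0',M,U,[540,-120,.2]); print(p,np.degrees(p[2]),r.tolist())
print(totool((579,213.5,120),76.7))
print([pix2z('top0',(np.array(u)/1.25),z).round() for u,z in [((394,176),50),((240,286),60),((572,308),165),((441,211),5)]])
E
```

```text
[ 5.45205302e+02 -1.87918796e+02  2.96731010e-01] 17.001434525913417 [[-0.42, 0.25], [-0.14, 0.46], [0.05, -0.29], [0.49, -0.35], [0.11, 0.03], [-0.07, -0.08]]
(array([ 617. , -628.1,  113.8]), np.float64(33.23))
[array([780.,   4.,  50.]), array([459., 445.,  60.]), array([ 388., -463.,  165.]), array([ 683., -137.,    5.])]
```

```bash
python3 -m crank '[[310,-315,0,15,95],[310,-315,0,15,95],[310,-315,0,15,95],[310,-315,0,15,95],[310,-315,0,15,95],[310,-315,0,15,95],[310,-315,0,15,95],[310,-315,0,15,95],[310,-315,0,15,95],[310,-315,0,15,95]]'; python3 -c "
from h import *
print(env.state()['joints'],totool((579,213.5,120),76.7))"
```

```text
t: 0.93
eef_pos: [386.8, -206.8, 233.6]
tcp_rot: [3.142, 0.0, 0.086]
ft_force: [1.1, -0.4, -0.3]
opening: 0.995
grip_force: 0.0
[-6.41802645e-01  2.26257572e-01  1.99125410e+00 -5.27544879e-05
  9.24068355e-01  8.43368886e-01] (array([ 227.4, -402.4,  113.6]), np.float64(18.21))
```

```bash
python3 -m crank '[[227,-402,0,18,95],[227,-402,0,18,95],[227,-402,0,18,95],[227,-402,0,18,95],[227,-402,0,18,95],[227,-402,0,18,95],[227,-402,0,18,95],[227,-402,0,18,95],[227,-402,0,18,95],[227,-402,0,18,95]]'; python3 -c "
from h import *
print(env.state()['joints'],totool((579,213.5,120),76.7))"
```

```text
t: 1.77
eef_pos: [552.6, 156.4, 233.4]
tcp_rot: [3.141, 0.0, -0.228]
ft_force: [1.1, -1.6, -0.1]
opening: 0.999
grip_force: 0.0
[ 1.60925432e-01  4.19283999e-01  1.68582824e+00 -1.56333469e-04
  1.03685128e+00  1.95968693e+00] (array([ 12.8, -61.6, 113.4]), np.float64(0.24))
```

```bash
python3 -m crank '[[12.8,-61.6,80,0.2,95],[12.8,-61.6,80,0.2,95],[12.8,-61.6,80,0.2,95],[12.8,-61.6,130,0.2,95],[12.8,-61.6,130,0.2,95],[12.8,-61.6,130,0.2,95],[12.8,-61.6,130,0.2,95]]'; python3 - <<'E'
from h import *
print(totool((579,213.5,21),76.7))
c=snap('side','s1')
import numpy as np
u=proj('s1',(579,213,50)).astype(int); print(u)
im=c['img'][u[1]-60:u[1]+50,u[0]-70:u[0]+70]; cv2.imwrite('pics/s1c.png',cv2.resize(im,None,fx=5,fy=5,interpolation=cv2.INTER_CUBIC))
E
```

```text
t: 2.35
eef_pos: [578.9, 211.0, 104.3]
tcp_rot: [3.141, 0.0, -0.232]
ft_force: [-0.1, 0.2, 1.1]
opening: 1.0
grip_force: 0.0
(array([-0.4, -2.5, 83.3]), np.float64(0.01))
[300 241]
```

View pics/s1c.png

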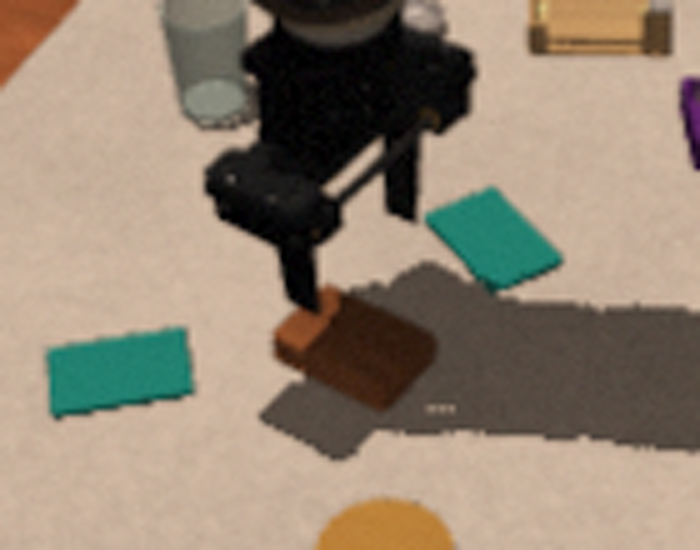

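The gripper straddles the pile squarely (pile at about (355,345) in the crop, fingers at (305,305) and (400,215) still above it), so I descend and close.

```bash
python3 -m crank '[[-0.4,-2.5,40,0,95],[-0.4,-2.5,70,0,95],[-0.4,-2.5,82.5,0,95],[-0.4,-2.5,82.5,0,95],[-0.4,-2.5,82.5,0,50],[-0.4,-2.5,82.5,0,50],[-0.4,-2.5,82.5,0,50],[-0.4,-2.5,82.5,0,50],[-0.4,-2.5,82.5,0,50],[-0.4,-2.5,82.5,0,50]]'; python3 -m crank '[[0,0,0,0,50],[0,0,0,0,50],[0,0,0,0,50],[0,0,0,0,50],[0,0,-10,0,50],[0,0,-30,0,50],[0,0,-60,0,50],[0,0,-90,0,50],[0,0,-120,0,50],[0,0,-150,0,50]]';  python3 - <<'E'
from h import *
c=snap('side','s2')
print(totool((545.2,-187.9,180),107))
u=proj('s2',(579,213,150)).astype(int); print(u)
im=c['img'][u[1]-60:u[1]+50,u[0]-70:u[0]+70]; cv2.imwrite('pics/s2c.png',cv2.resize(im,None,fx=5,fy=5,interpolation=cv2.INTER_CUBIC))
E
```

```text
t: 3.23
eef_pos: [579.1, 213.9, 21.6]
tcp_rot: [-3.141, -0.001, -0.232]
ft_force: [-0.3, 0.3, 1.9]
opening: 0.633
grip_force: 1.2
t: 4.07
eef_pos: [578.5, 213.7, 173.0]
tcp_rot: [3.141, 0.0, -0.232]
ft_force: [0.5, 0.6, -0.4]
opening: 0.627
grip_force: 30.0
(array([ 57.9, 399.6,  -2.1]), np.float64(-30.26))
[298 217]
```

View pics/s2c.png

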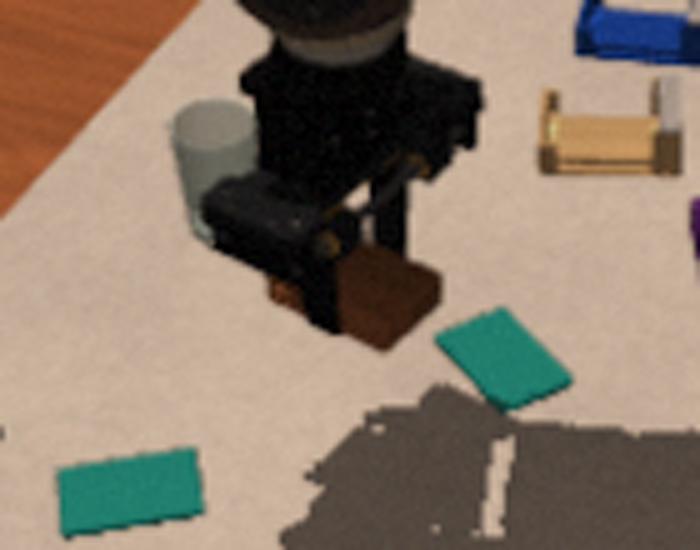

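The pile was lifted whole, level at crop (360,295). Next I move over the holder at height and check the holder's pose with the side view.

```bash
python3 -m crank '[[58,399,0,-30.3,50],[58,399,0,-30.3,50],[58,399,0,-30.3,50],[58,399,0,-30.3,50],[58,399,0,-30.3,50],[58,399,0,-30.3,50],[58,399,0,-30.3,50],[58,399,0,-30.3,50],[58,399,0,-30.3,50],[58,399,0,-30.3,50]]'; python3 - <<'E'
from h import *
im=cv2.imread('pics/s2_raw.png')[160:205,325:380]; cv2.imwrite('pics/c2.png',cv2.resize(im,None,fx=12,fy=12,interpolation=cv2.INTER_CUBIC))
E
```

```text
t: 4.95
eef_pos: [543.0, -190.1, 171.4]
tcp_rot: [3.141, 0.0, 0.297]
ft_force: [0.1, 0.4, -0.9]
opening: 0.632
grip_force: 30.0
```

View pics/c2.png

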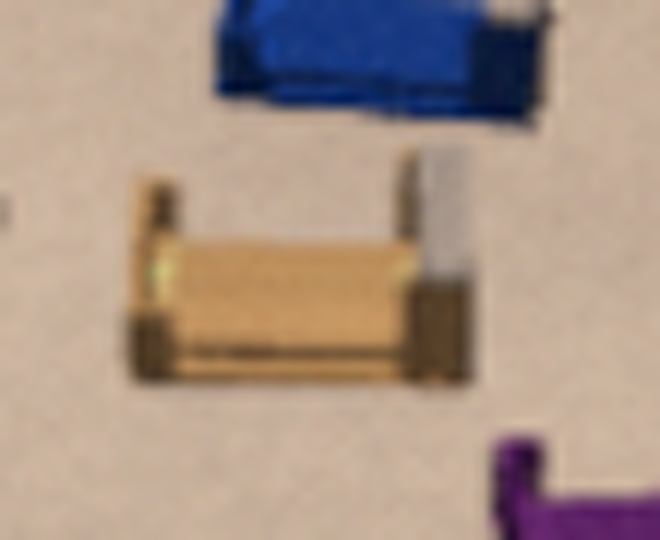

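The side crop shows the plywood holder: near base corners at (133,383) and (470,383), lip corners at (473,280), (418,278), (420,148) and (468,148).

```bash
python3 - <<'E'
from h import *
M=[(55,38,0),(-55,38,0),(55,38,28),(-55,38,45),(-38,38,45),(-55,-38,45),(-38,-38,45),(55,-38,28)]
U=np.array([(133,383),(470,383),(132,315),(473,280),(418,278),(468,148),(420,148),(138,178)])
U=(U+.5)/12-.5+np.array([325,160])
p,r=fit('s2',M,U,[545,-188,.297]); print(p,np.degrees(p[2]),r.tolist())
E
```

```text
[ 5.45990321e+02 -1.89360190e+02  3.10584212e-01] 17.79516450588101 [[-0.35, 0.06], [-0.09, 0.74], [-0.23, -0.09], [0.24, -0.11], [0.34, -0.05], [0.24, -0.3], [-0.07, -0.39], [-0.07, 0.15]]
```

```bash
python3 -c "
from h import *
print(totool((558,-184.8,58),107.3))"
```

```text
(array([ 15.9,  -0.7, 113.4]), np.float64(-0.3))
```

```bash
python3 -m crank '[[15.9,-0.7,0,-0.3,50],[15.9,-0.7,35,-0.3,50],[15.9,-0.7,70,-0.3,50],[15.9,-0.7,95,-0.3,50],[15.9,-0.7,105,-0.3,50],[15.9,-0.7,110,-0.3,50],[15.9,-0.7,110,-0.3,50],[15.9,-0.7,110,-0.3,50]]'; python3 - <<'E'
from h import *
print(totool((558,-184.8,58),107.3))
c=snap('side','s3')
im=c['img'][125:210,300:400]; cv2.imwrite('pics/s3c.png',cv2.resize(im,None,fx=7,fy=7,interpolation=cv2.INTER_CUBIC))
E
```

```text
t: 5.62
eef_pos: [559.4, -182.7, 62.4]
tcp_rot: [3.14, -0.001, 0.303]
ft_force: [0.6, -0.6, -0.3]
opening: 0.625
grip_force: 30.0
(array([-1.9,  1.6,  4.4]), np.float64(0.03))
```

View pics/s3c.png

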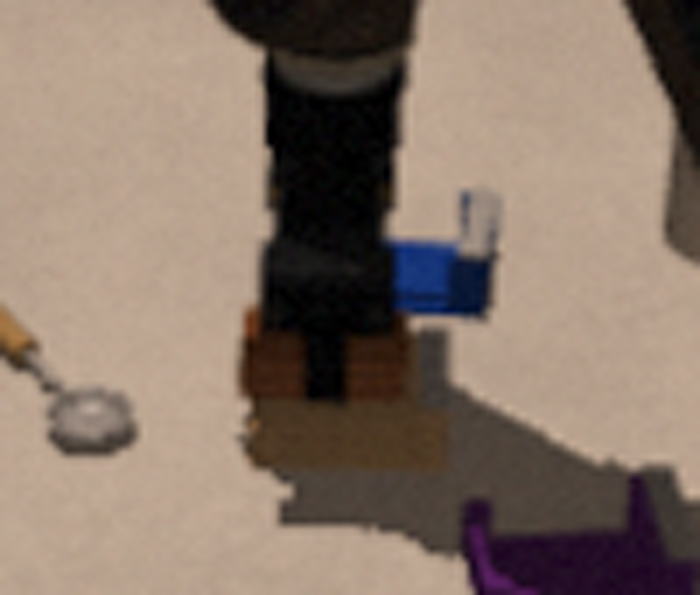

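The pile is level just above the holder (crop (325,365)), its right end clear of the lip. Now I use the low end wall as a fulcrum and press down slowly so the pile tilts in the grip, near end down.

```bash
python3 -m crank '[[-1.9,1.6,0,0,50],[-1.9,1.6,6,0,50],[-1.9,1.6,10,0,50],[-1.9,1.6,12,0,50],[-1.9,1.6,14,0,50],[-1.9,1.6,16,0,50],[-1.9,1.6,18,0,50],[-1.9,1.6,20,0,50],[-1.9,1.6,20,0,50]]'; python3 - <<'E'
from h import *
print(totool((558,-184.8,41.4),107.3))
c=snap('side','s4')
im=c['img'][135:210,310:400]; cv2.imwrite('pics/s4c.png',cv2.resize(im,None,fx=8,fy=8,interpolation=cv2.INTER_CUBIC))
E
```

```text
t: 6.42
eef_pos: [557.3, -184.7, 41.1]
tcp_rot: [3.142, 0.0, 0.302]
ft_force: [-2.2, -0.7, 2.3]
opening: 0.631
grip_force: 30.0
(array([ 0.7,  0.3, -0.3]), np.float64(0.03))
```

View pics/s4c.png

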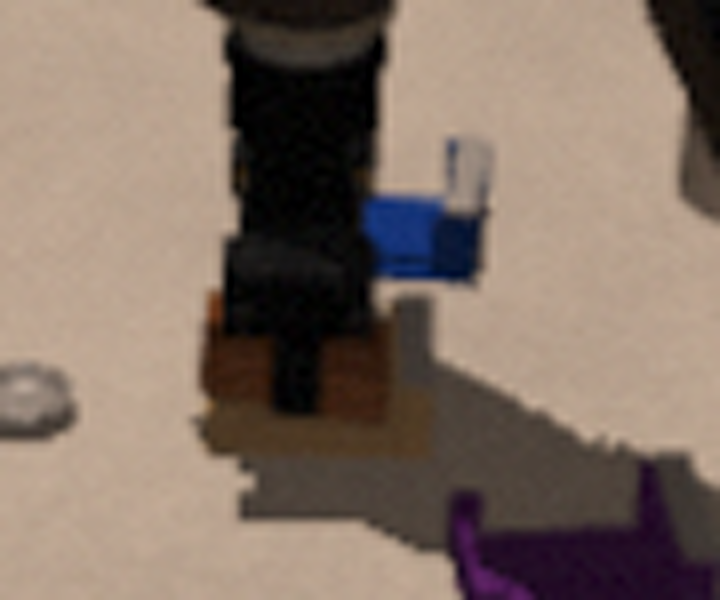

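The pile is tilting about the low wall with only 2 N: its right bottom corner is at (385,422), the left at (205,400). I compute the tilt on the pile's near side plane.

```bash
python3 - <<'E'
from h import *
d=np.load('pics/s4.npz'); P,K=d['P'],d['K']
t=np.radians(17.3); ex=np.array([np.cos(t),np.sin(t),0]); ey=np.array([-np.sin(t),np.cos(t),0]); H=np.array([545.6,-188.7,0])
for n,u in dict(rb=(385,422),rt=(392,335),lb=(205,400),b2=(325,415),b1=(265,407)).items():
    u=(np.array(u)+.5)/8-.5+[310,135]; r=P[:3,:3]@np.linalg.inv(K)@[*u,1]; o=P[:3,3]
    X=o+r*(30-(o-H)@ey)/(r@ey); print(n,((X-H)@ex).round(1),X[2].round(1))
E
```

```text
rb -31.5 17.7
rt -32.8 68.8
lb 55.6 27.8
b2 -2.5 20.9
b1 26.6 24.6
```

```bash
python3 -m crank '[[0.5,0.3,1.5,0,50],[0.5,0.3,3,0,50],[0.5,0.3,4.5,0,50],[0.5,0.3,6,0,50],[0.5,0.3,6,0,50]]'; python3 - <<'E'
from h import *
c=snap('side','s5')
im=c['img'][135:210,310:400]; cv2.imwrite('pics/s5c.png',cv2.resize(im,None,fx=8,fy=8,interpolation=cv2.INTER_CUBIC))
E
```

```text
t: 6.88
eef_pos: [558.3, -184.5, 37.3]
tcp_rot: [3.141, -0.001, 0.303]
ft_force: [-7.4, 3.2, 28.8]
opening: 0.628
grip_force: 30.0
```

View pics/s5c.png

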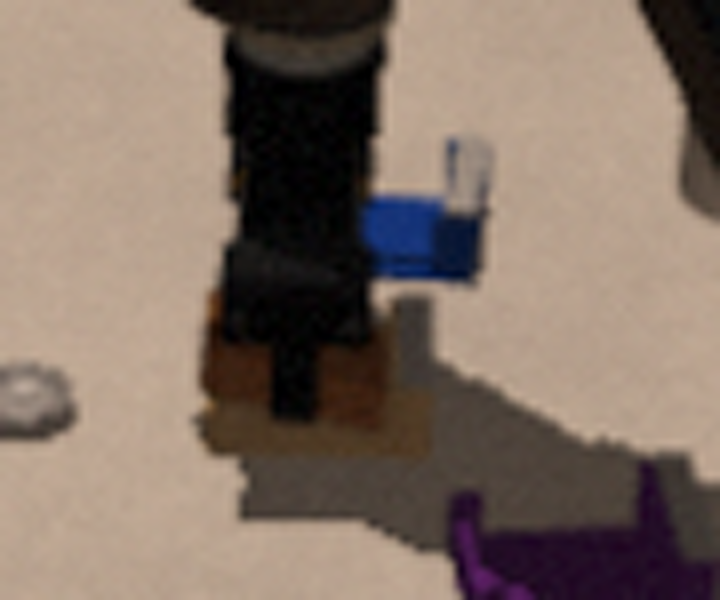

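Force rose to 29 N: the near end has reached the floor with the far end on the low wall, i.e. about 14° tilt. I lift slightly and slide the low end under the lip.

```bash
python3 -m crank '[[0,0,-3,0,50],[0,0,-5,0,50],[-3,0,-5,0,50],[-6,0,-5,0,50],[-9,0,-5,0,50],[-11,0,-5,0,50],[-13,0,-5,0,50],[-13,0,-5,0,50]]'; python3 - <<'E'
from h import *
s=env.state(); t=np.radians(17.3); print(((s['eef_pos']-[545.6,-188.7,0])[:2]@[[np.cos(t),-np.sin(t)],[np.sin(t),np.cos(t)]]))
c=snap('side','s6')
im=c['img'][135:210,310:400]; cv2.imwrite('pics/s6c.png',cv2.resize(im,None,fx=8,fy=8,interpolation=cv2.INTER_CUBIC))
E
```

```text
t: 7.6
eef_pos: [545.1, -188.8, 40.0]
tcp_rot: [-3.141, 0.0, 0.302]
ft_force: [0.8, -0.0, -0.7]
opening: 0.628
grip_force: 30.0
[-0.45093274  0.06938717]
```

View pics/s6c.png

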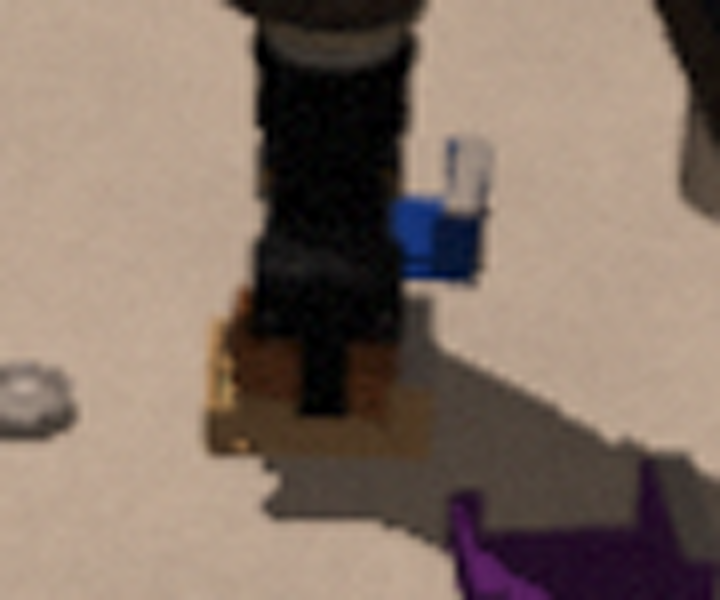

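The pile slid under the lip without contact force, and its far end (235,390) is now inside the low wall. Next I lower it so that it lays itself flat.

```bash
python3 -m crank '[[0,0,2,0,50],[0,0,4,0,50],[0,0,6,0,50],[0,0,8,0,50],[0,0,9,0,50],[0,0,10,0,50],[0,0,10,0,50]]'
```

```text
t: 8.23
eef_pos: [546.4, -188.7, 30.4]
tcp_rot: [3.14, -0.002, 0.303]
ft_force: [2.6, 0.9, 2.7]
opening: 0.631
grip_force: 30.0
```

```bash
python3 -m crank '[[0,0,1,0,50],[0,0,2,0,50],[0,0,3,0,50],[0,0,3,0,50]]'
```

```text
t: 8.57
eef_pos: [546.4, -188.8, 27.4]
tcp_rot: [3.14, -0.001, 0.303]
ft_force: [2.3, -0.4, 2.8]
opening: 0.633
grip_force: 30.0
```

```bash
python3 -m crank '[[0,0,1,0,50],[0,0,2,0,50],[0,0,2,0,50]]'; python3 - <<'E'
from h import *
c=snap('side','s7')
im=c['img'][135:210,310:400]; cv2.imwrite('pics/s7c.png',cv2.resize(im,None,fx=8,fy=8,interpolation=cv2.INTER_CUBIC))
E
```

```text
t: 8.82
eef_pos: [546.4, -188.8, 25.6]
tcp_rot: [3.14, -0.002, 0.303]
ft_force: [3.5, 1.6, 7.1]
opening: 0.629
grip_force: 30.0
```

```bash
python3 -m crank '[[0,0,0,0,66],[0,0,0,0,72],[0,0,0,0,80],[0,0,0,0,80],[0,0,0,0,80],[0,0,-20,0,80],[0,0,-50,0,80],[0,0,-90,0,80],[0,0,-130,0,80],[0,0,-150,0,80]]'; python3 -m crank '[[-40,0,-40,0,80],[-80,0,-80,0,80],[-120,0,-120,0,80],[-120,0,-120,0,80],[-120,0,-120,0,80],[-120,0,-120,0,80]]'; python3 - <<'E'
from h import *
snap('side','s8'); snap('top','t8')
for f in ('s8','t8'):
    im=cv2.imread(f'pics/{f}_raw.png'); hsv=cv2.cvtColor(im,cv2.COLOR_BGR2HSV)
    u=proj(f,(545.6,-188.7,30)).astype(int); print(f,u)
    # compact colour map: R value and hue/sat class
    for v in range(u[1]-15,u[1]+20):
        print(v,''.join('#' if (h<14 and s>110 and 25<b) else ('t' if h<26 and s>85 else ('.' if b>110 else '-')) for h,s,b in hsv[v,u[0]-20:u[0]+20].astype(int)))
print(env.state()['ft_force'])
E
```

```text
t: 9.7
eef_pos: [546.3, -189.0, 179.4]
tcp_rot: [3.139, -0.003, 0.302]
ft_force: [1.6, -0.3, 0.2]
opening: 0.844
grip_force: 0.0
t: 10.2
eef_pos: [430.3, -224.9, 296.9]
tcp_rot: [3.139, -0.002, 0.301]
ft_force: [0.7, 0.2, 0.1]
opening: 0.838
grip_force: 0.0
s8 [349 180]
165 ..............---------...........------
166 ..............--------------------------
167 ..............--------------------------
168 ...............-------------------------
169 ..........................--------------
170 .....................................---
171 ........................................
172 ........................................
173 .............................t..........
174 .........t....................-.........
175 .......tttttttttttttttt..t...t-.........
176 .......tt#####################t.........
177 .......tt#####################t.........
178 .......tt######################.........
179 .......tt######################.........
180 .......tt######################.........
181 .......t#######################.........
182 .......tt######################.........
183 .......t#######
[... 1671 characters left out ...]
..tttt################t.........
209 ...........ttt#################t.t......
210 ...........ttt#################t........
211 ...........tttt###############t.........
212 ............ttt###########tt............
213 ............tttt#######t................
214 ............tttt####tt..................
215 .............ttt#tt.....................
216 .............tt.........................
217 .............--........................-
218 ..............t........................-
219 ..............-.......................--
220 ..............--.....................---
221 ...............-.....................---
222 .....................................---
[ 0.25674355 -0.83214087 -0.47036555]
```

```bash
python3 - <<'E'
from h import *
t=np.radians(17.3); W=lambda x,y,z:(545.6+x*np.cos(t)-y*np.sin(t),-188.7+x*np.sin(t)+y*np.cos(t),z)
for f in('s8','t8'):
    for p in [(46,30,8),(0,30,8),(-30,30,8),(46,-30,32),(46,-30,40),(46,30,32),(-30,-30,32),(-38,-30,32),(30,-30,32)]: print(f,p,proj(f,W(*p)).round(1))
im=cv2.imread('pics/s8_raw.png')
for c in (338,341,345,350,355,358): print(c,[int(x) for x in im[172:193,c,2]])
E
```

```text
s8 (46, 30, 8) [337.6 188.8]
s8 (0, 30, 8) [349.5 189.1]
s8 (-30, 30, 8) [357.2 189.3]
s8 (46, -30, 32) [338.3 174.9]
s8 (46, -30, 40) [338.3 173.3]
s8 (46, 30, 32) [337.7 183.8]
s8 (-30, -30, 32) [357.4 175.4]
s8 (-38, -30, 32) [359.5 175.5]
s8 (30, -30, 32) [342.3 175. ]
t8 (46, 30, 8) [355.8 195.4]
t8 (0, 30, 8) [359.8 207. ]
t8 (-30, 30, 8) [362.3 214.6]
t8 (46, -30, 32) [371.9 189.6]
t8 (46, -30, 40) [372.2 189.3]
t8 (46, 30, 32) [356.5 194.6]
t8 (-30, -30, 32) [378.6 209.1]
t8 (-38, -30, 32) [379.3 211.2]
t8 (30, -30, 32) [373.3 193.7]
338 [176, 176, 173, 127, 92, 88, 84, 89, 97, 99, 108, 100, 73, 115, 97, 76, 76, 76, 73, 74, 155]
341 [177, 177, 176, 145, 113, 105, 106, 105, 111, 115, 120, 128, 92, 62, 50, 61, 67, 68, 150, 115, 155]
345 [174, 176, 172, 143, 109, 106, 102, 106, 111, 117, 121, 127, 96, 97, 68, 63, 60, 68, 152, 129, 158]
350 [177, 171, 173, 152, 116, 100, 106, 105, 111, 116, 115, 128, 100, 73, 58, 60, 59, 70, 152, 131, 160]
355 [171, 171, 177, 146, 111, 105, 103, 106, 112, 116, 118, 125, 113, 68, 62, 67, 60, 69, 154, 137, 164]
358 [166, 136, 126, 104, 100, 105, 104, 108, 110, 118, 121, 110, 84, 66, 62, 62, 62, 73, 98, 110, 163]
```

```bash
python3 -c "
from cell import env
print(env.job_done())"
```

```text
the job is handed in; nothing more can be done
None
```

The three-coaster pile went into the plywood holder in one go, short end first under the lip. It measured flat on the floor in the last camera images, at about 10 s on the robot's clock, and the job is handed in; no verdict came back.

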